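# Load the last tile into the tile carrier and lift the carrier for carrying

## Task

Take the small tile that stands alone in the drying stand and slide it down on its edge into the one empty groove of the wooden tile carrier, seated on the bottom, and let go of it. Then take the loaded carrier by the upright board in its middle, lift it at least 10 cm clear of the table without tipping it or losing a tile, and finish still holding it there, steady and level. Leave the jars, the cup and the tape roll where they stand.

Things in the scene. Friction and masses are not known exactly. Their poses are not given: they have to be found in the camera images.
- carrier: Loose wooden carrier, 0.35 kg empty (varies by a quarter), 0.69 kg full. Base 236 (x) x 122 (y) x 12 mm, origin at the centre of its underside, z up. Four upward-open grooves along x at x = +-74, y = +-36 mm: 16.5 mm wide, 68 mm long, floor 12 mm and wall tops 32 mm above the underside, walls 6 mm thick. Three hold tiles; the one at x = -74, y = -36 is empty.
- handle (a point): Middle of the carrier's handle board, 96 mm above the carrier's underside, 9 mm below the board's top; axes as the carrier's. The board stands on the middle of the base, 60 mm long in x, 16 mm thick in y: grip it from above across its thickness. The full carrier balances about its middle.
- empty_slot (a point): Centre of the floor of the empty groove, 12 mm above the carrier's underside; axes as the carrier's (groove runs along x, its walls face along y). A tile seated here has its centre 30 mm above this point.
- stand: Fixed dark wooden drying stand: block 96 x 70 x 12 mm with one groove like the carrier's along its x axis (16.5 mm wide, floor 12 mm, wall tops 32 mm above the table). Origin at the centre of the underside, z up.
- last_tile: The tile to load: rough relief tile of fired clay, 62 x 59 x 13 mm, 0.085 kg, standing on edge in the stand; top edge about 71 mm above the table, its upper 39 mm clear of the groove walls: pinch it there across its thickness. Axes: z thickness (painted face +z), x the 62 mm length, y up as it stands. Origin at the centre of the back face. Either face may go to either side.
- last_tile_mid (a point): Centre of the slab of the tile to load (30 mm above its lower edge, 29 mm below its upper edge); axes as last_tile.
- tile_1_mid (a point): Centre of a like tile already standing in the carrier's groove at x = +74, y = +36 mm (loose in its groove).
- tile_2_mid (a point): Centre of a like tile already standing in the carrier's groove at x = +74, y = -36 mm (loose in its groove).
- tile_3_mid (a point): Centre of a like tile already standing in the carrier's groove at x = -74, y = +36 mm (loose in its groove).
- jar: Bystander: round stoneware jar, 61 mm wide, 66 mm high, loose; origin at the centre of its underside.
- pot: Bystander: squat round stoneware pot with a narrow neck, 53 mm wide, 44 mm high, loose; origin at the centre of its underside.
- tape: Bystander: brown roll of paper tape lying flat, 60 mm wide, 24 mm high, loose; origin at the centre of its underside.
- cup: Bystander: clear plastic cup, 75 mm wide, 90 mm high, loose; origin at the centre of its underside.

How it is judged:
On the way:
1. the last tile is seated in the empty groove and let go, the carrier still standing on the table (x of last_tile_mid in the frame of carrier between -0.082 and -0.066 m and y of last_tile_mid in the frame of carrier between -0.044 and -0.028 m and z of last_tile_mid in the frame of carrier between 0.0357 and 0.0477 m and angle between the z axis of last_tile and the y axis of carrier, either way round below 0.25 rad and contact force between the fingers and last_tile below 0.1 N and height (world z) of carrier below 0.006 m), for 0.2 s.
At the end, for the whole second after the job is handed in: The carrier's underside is more than 95 mm above the table, tilted less than 0.12 rad (7 degrees), still (under 20 mm/s and 0.1 rad/s), carried by the fingers alone, with all four tiles within 8 mm sideways and 6 mm in height of their seats in the grooves (height (world z) of carrier above 0.095 m and angle between carrier's own z axis and vertical below 0.12 rad and linear speed of carrier below 0.02 m/s and angular speed of carrier below 0.1 rad/s and contact force between the fingers and carrier above 2 N and contact force between carrier and jar below 0.1 N and contact force between carrier and tape below 0.1 N and contact force between carrier and cup below 0.1 N and contact force between carrier and pot below 0.1 N and contact force between carrier and stand below 0.1 N and x of last_tile_mid in the frame of carrier between -0.082 and -0.066 m and y of last_tile_mid in the frame of carrier between -0.044 and -0.028 m and z of last_tile_mid in the frame of carrier between 0.0357 and 0.0477 m and angle between the z axis of last_tile and the y axis of carrier, either way round below 0.25 rad and x of tile_1_mid in the frame of carrier between 0.066 and 0.082 m and y of tile_1_mid in the frame of carrier between 0.028 and 0.044 m and z of tile_1_mid in the frame of carrier between 0.0357 and 0.0477 m and x of tile_2_mid in the frame of carrier between 0.066 and 0.082 m and y of tile_2_mid in the frame of carrier between -0.044 and -0.028 m and z of tile_2_mid in the frame of carrier between 0.0357 and 0.0477 m and x of tile_3_mid in the frame of carrier between -0.082 and -0.066 m and y of tile_3_mid in the frame of carrier between 0.028 and 0.044 m and z of tile_3_mid in the frame of carrier between 0.0357 and 0.0477 m); the arm keeps its last pose, push and grip.
It fails at once if the carrier is tipped by more than 0.35 rad (20 degrees) (angle between carrier's own z axis and vertical above 0.35 rad).
It fails at once if the jar is pushed more than 30 mm or knocked over (distance of jar from where it was at the start of the episode above 0.03 m or angle between jar's own z axis and vertical above 0.5 rad).
It fails at once if the tape is pushed more than 30 mm or knocked over (distance of tape from where it was at the start of the episode above 0.03 m or angle between tape's own z axis and vertical above 0.5 rad).
It fails at once if the cup is pushed more than 30 mm or knocked over (distance of cup from where it was at the start of the episode above 0.03 m or angle between cup's own z axis and vertical above 0.5 rad).
It fails at once if the pot is pushed more than 30 mm or knocked over (distance of pot from where it was at the start of the episode above 0.03 m or angle between pot's own z axis and vertical above 0.5 rad).
It also fails if it takes over 58 s, if anything falls off the work surface, if the arm or the gripper's body presses on something with over 40 N, if the wrist force passes 120 N, or if a joint passes its speed limit or range.

## Robot

A 6-joint arm with a two-finger parallel gripper is mounted at the origin on a cart in front of the work surface, level with it; the furniture and walls round the work are solid. World frame = base frame: x ahead of the robot, y to its left, z up, the work surface at z = 0. Lengths are in m, angles in rad, forces in N, time in s.
With the tool pointing down it reaches from about 0.275 to 0.825 m from the base axis. Payload 5.2 kg.
Tool frame: the origin (TCP) lies at the very end of the fingers, on their centre line; the grasp point (between the pads) lies 19 mm behind it; z points along the fingers, y is the line along which they close (so a half turn about z gives the same grasp; the last joint's range is limited). The gripper opens to 93 mm and grips with 3 to 60 N. Pads are 15 mm wide; open, the fingers measure 128 mm over their backs; the gripper's body (75 mm by 188 mm) begins 65 mm behind the grasp point.
Start: joints at [-1.452, 0.259, 1.535, -0, 1.348, -0.203], TCP at [0.174, -0.522, 0.219] pointing down, gripper open.
Joint ranges: [-3.14, 3.14], [-0.91, 2.08], [0.19, 2.58], [-1.22, 4.36], [0.22, 2.71], [-3.12, 3.12]. Speed limits (rad/s): [2.57, 2.57, 3.14, 3.14, 3.14, 3.14].

## Interface

Orientations are given as a rotation vector (axis times angle).
In Python, from workcell import readout, imaging, job gives the robot as it stands. The module is installed in compiled form; this text tells all that it offers.
- The arm moves only by the tool drive_tool, never from a script. Its argument "deltas" is a list of rows, each an object with "translation": the shift along the tool's x, y, z in cm, a list of three; "spin": the turn about the tool's z in degrees; "claw": the closure, from -1 (fully open) to 1 (shut). In form: [{"translation": [x, y, z], "spin": spin, "claw": claw}, ...]. A call has 1 to 8 rows; each row shifts and turns the commanded pose from where the row before left it, along the tool's axes as they then stand; what a row does not reach is not made up. A row lasts 1/8 s, in which the tool goes at most 62.5 mm and 10.7 degrees, less where a joint would pass 70% of its speed; a pose out of reach is approached as far as the arm can. A call with a gripper value outside its range is refused whole. The fingers move at their own pace and stop on an object; "grip_force" is the grip in N (left out, the last holds). Time passes only in rows, so rows that do not move let the fingers close. It gives the time, the measured TCP pose, the force, the opening and the grip force at its end, in the units of the state.
- readout.get_obs(): the state, without advancing time (a new reading comes with each control period).
- imaging.read_camera(name): name is "scene" or "top" or "wrist"; returns a dict with "image" (420x560x3 uint8, red, green, blue), "z_map" (420x560 float32, m along the optical axis (not along the pixel's ray), 0 where there is no reading), "mtx" (3x3 intrinsics, pixels), "pose" (4x4, takes a point from camera to world coordinates); the wrist camera has in their place "tool_from_camera" (4x4, takes a point from camera to tool coordinates, whose origin is the TCP and whose axes are the flange's). Camera axes: x right, y down, z forward; pixel columns grow to the right and rows downward; lengths in m; the calibration is good to about 2 mm. The wrist camera is an equidistant fisheye: a pixel r from the principal point sees the ray r / f radians off the axis. A picture is of the moment at which its call begins: read the wrist's pose just before it.
- job.close_job(): hands the job in; it is judged then, once.
The state is a dict: "t": time; "q": joint angles; "qvel": joint speeds; "tau": joint torques, N m; "position": TCP position; "eef_rot": TCP orientation; "contact_force": force on the tool from outside, world axes, zero at the start; "wrist_torque": the same for the moment, N m; "gripper_width": finger opening in m; "finger_force": force on a finger pad.
Only numpy, scipy, OpenCV 4.12 (cv2) and the standard library are available. Lean on these libraries where they do the work, as an engineer would, in place of code of your own. Each camera call takes 0.05 s, during which the arm holds its last target. There are 200 camera calls.

## Working session

There is one attempt and no reset: what is moved stays moved. The work goes in short steps, Python scripts to look and compute and a tool call to move; the robot and the scene stay as the last step left them, time stands still between calls to the robot, and variables do not carry over. Pictures are saved under pics/ and viewed, at most 10 in all, crops included, and the job is handed in when it is done.

Besides the shell and the picture viewer there is one more tool, called after "Request:" as name([rows], argument=value, ...), one row to a line, values as JSON. drive_tool: Moves the arm, as the interface text tells. Its arguments: {"type":"object","properties":{"deltas":{"type":"array"},"grip_force":{"type":"number"}},"required":["deltas"]}

```bash
mkdir -p pics
cat > h.py <<'E'
import numpy as np, cv2
from scipy.spatial.transform import Rotation as R
from workcell import readout, imaging, job
def cloud(c):
    z=c["z_map"].astype(float); K=c["mtx"]; v,u=np.mgrid[:z.shape[0],:z.shape[1]]
    p=np.stack([(u-K[0,2])/K[0,0]*z,(v-K[1,2])/K[1,1]*z,z],-1)
    return p@c["pose"][:3,:3].T+c["pose"][:3,3]
E
python3 - <<'E'
from h import *
o=readout.get_obs();print(o)
for n in("scene","top"):
    c=imaging.read_camera(n); np.savez(n+".npz",**c)
    cv2.imwrite(f"pics/{n}0.png",c["image"][...,::-1]); print(c["mtx"],c["pose"])
E
```

```text
{'t': 0.0, 'q': array([-1.45176893e+00,  2.59332623e-01,  1.53608496e+00,  3.70651960e-05,
        1.34800511e+00, -2.02801541e-01]), 'qvel': array([-0.00091771, -0.00036813, -0.00017494, -0.00083586,  0.00076507,
       -0.00024524]), 'tau': array([-9.14304601e-04, -4.37308252e+01, -2.84003592e+01,  7.17713032e-02,
        4.12747229e-02, -1.55425341e-04]), 'position': array([ 0.17393382, -0.5211934 ,  0.21782255]), 'eef_rot': array([-3.09920573e+00, -5.03043432e-01, -1.76992550e-04]), 'contact_force': array([ 0.54273905, -0.56474839, -0.57321941]), 'wrist_torque': array([ 0.01460393,  0.00387342, -0.0122821 ]), 'finger_force': 0.0, 'gripper_width': 0.09273178909788614}
[[424.8270582    0.         273.36263841]
 [  0.         424.8270582  215.16354235]
 [  0.           0.           1.        ]] [[ 8.68995023e-02  8.14294153e-01 -5.73910716e-01  1.14896592e+00]
 [ 9.96216632e-01 -7.04820824e-02  5.08399322e-02  5.96428854e-02]
 [ 9.48237188e-04 -5.76157365e-01 -8.17338236e-01  8.52186094e-01]
 [ 0.00000000e+00  0.00000000e+00  0.00000000e+00  1.00000000e+00]]
[[447.15929816   0.         276.62560932]
 [  0.         447.15929816 209.5779416 ]
 [  0.           0.           1.        ]] [[-0.11908964 -0.96935496  0.21486883  0.4194696 ]
 [-0.99287725  0.11703489 -0.02230683  0.11529871]
 [-0.00352391 -0.21599489 -0.97638814  0.906019  ]
 [ 0.          0.          0.          1.        ]]
```

View pics/top0.png

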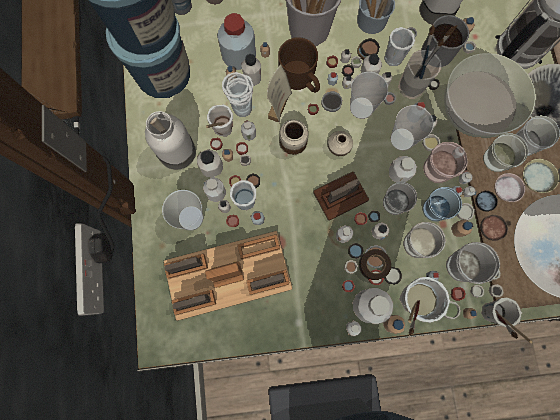

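View pics/scene0.png

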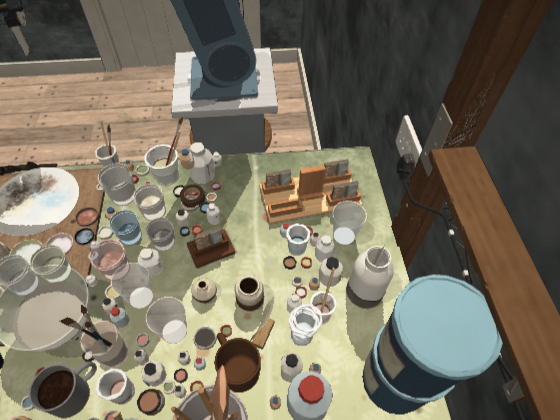

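The top view shows the carrier around (227,275), with its empty groove at about (260,245), and the stand with the tile at (341,195). The cup is near (183,210), the pot at (340,142) and the jar at (293,137). The scene view shows the same layout from the other side.

Run:
```python
from h import *
T=dict(np.load("top.npz")); S=dict(np.load("scene.npz"))
P=cloud(T);Q=cloud(S)
def at(u,v): return np.round(P[v,u],3)
for n,(u,v) in dict(car=(227,275),empty=(260,245),stand=(341,195)).items(): print(n,at(u,v))
allp=np.concatenate([P.reshape(-1,3)[T["z_map"].ravel()>0],Q.reshape(-1,3)[S["z_map"].ravel()>0]])
src=np.r_[np.zeros((T["z_map"]>0).sum()),np.ones((S["z_map"]>0).sum())]
def rect(c,r,lo,hi,s=None):
    m=(np.hypot(*(allp[:,:2]-c).T)<r)&(allp[:,2]>lo)&(allp[:,2]<hi)
    if s is not None:m&=src==s
    p=allp[m]; (x,y),(w,h),a=cv2.minAreaRect((p[:,:2]*1000).astype(np.float32))
    return m.sum(),round(x,1),round(y,1),round(w,1),round(h,1),round(a,1),np.round(np.median(p,0),4)
cc=P[275,227,:2];sc=P[195,341,:2]
for s in(0,1):
    print("table z",np.median(allp[(src==s)&(abs(allp[:,2])<.015)][:,2]))
    print("handle top",rect(cc,.06,.095,.115,s)); print("stand tile top",rect(sc,.06,.06,.08,s)); print("stand rim",rect(sc,.07,.008,.04,s))
    print("carrier",rect(cc,.16,.008,.040,s))
# height map, 1 mm
x0,x1,y0,y1=.2,.66,-.15,.42
H=np.zeros((int((x1-x0)*500),int((y1-y0)*500)))
for p in allp[(allp[:,0]>x0)&(allp[:,0]<x1)&(allp[:,1]>y0)&(allp[:,1]<y1)]:
    i,j=int((x1-p[0])*500),int((y1-p[1])*500)
    if i<H.shape[0] and j<H.shape[1] and i>=0 and j>=0: H[i,j]=max(H[i,j],p[2])
im=cv2.applyColorMap(np.clip(H*2000,0,255).astype(np.uint8),cv2.COLORMAP_JET)
cv2.imwrite("pics/h.png",cv2.resize(im,None,fx=2.6,fy=2.6,interpolation=cv2.INTER_NEAREST))
```

```text
car [0.491 0.202 0.074]
empty [0.548 0.137 0.012]
stand [ 0.624 -0.036  0.04 ]
table z -0.0001194818530222963
handle top (np.int64(314), 497.6, 208.4, 16.0, 59.6, 8.2, array([0.4971, 0.2081, 0.1046]))
stand tile top (np.int64(194), 632.0, -39.4, 11.8, 60.7, 19.7, array([ 0.6311, -0.0404,  0.0691]))
stand rim (np.int64(1309), 613.4, -46.8, 108.1, 96.6, 20.3, array([ 0.6217, -0.0374,  0.0123]))
carrier (np.int64(6590), 542.7, 214.9, 212.9, 235.9, 8.1, array([0.5013, 0.1981, 0.013 ]))
table z 0.0006102620524098823
handle top (np.int64(188), 502.9, 208.2, 18.9, 59.3, 6.5, array([0.5049, 0.208 , 0.1041]))
stand tile top (np.int64(182), 634.7, -39.6, 13.2, 61.1, 20.8, array([ 0.636 , -0.0406,  0.0692]))
stand rim (np.int64(1054), 615.7, -47.1, 114.3, 96.0, 19.6, array([ 0.6452, -0.0379,  0.014 ]))
carrier (np.int64(3354), 543.5, 213.9, 207.1, 235.0, 8.1, array([0.5326, 0.1844, 0.0203]))
```

View pics/h.png

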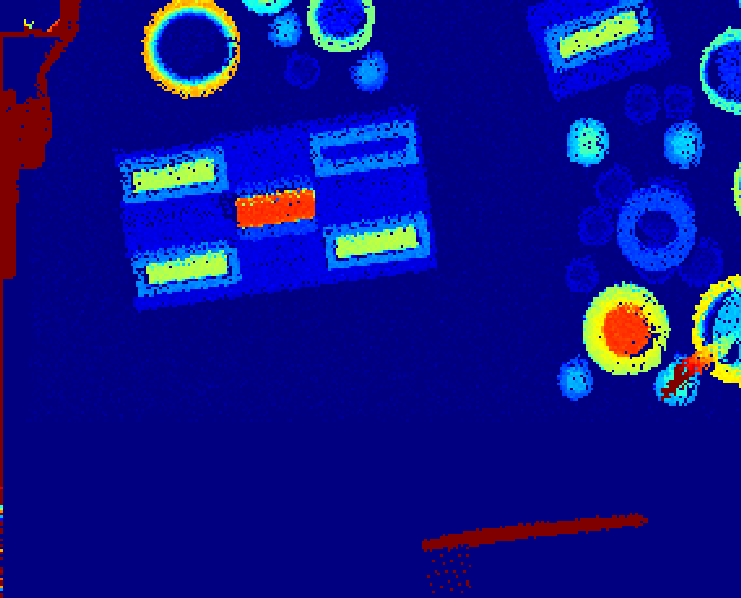

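The height map shows the carrier, with its empty groove at map pixel (365,145), the stand tile at (600,33) and the handle at (275,208). I'll check the corridor heights and work out the approach.

```bash
cat >> h.py <<'E'
def to(pos,yaw=None):
    "cm in the tool's axes to pos, spin (deg) to bring tool y to world yaw (deg), mod 180; spin is meant after the shift"
    o=readout.get_obs(); M=R.from_rotvec(o["eef_rot"]).as_matrix()
    y=np.degrees(np.arctan2(M[1,1],M[0,1])); d=M.T@(np.array(pos)-o["position"])*100
    print("t",round(o["t"],2),"pos",o["position"].round(4),"yaw",round(y,2),"tilt",np.degrees(np.arccos(-M[2,2])).round(2),"F",o["contact_force"].round(1),"w",round(o["gripper_width"],4))
    print("shift cm",d.round(2),"spin",None if yaw is None else round(-((yaw-y+90)%180-90),2))
E
python3 - <<'E'
from h import *
p=np.concatenate([cloud(dict(np.load(n+".npz"))).reshape(-1,3) for n in("top","scene")])
a=np.array([.174,-.522]);b=np.array([.633,-.04])
t=np.clip((p[:,:2]-a)@(b-a)/((b-a)@(b-a)),0,1);d=np.hypot(*(p[:,:2]-a-t[:,None]*(b-a)).T)
for k in np.arange(.15,1.05,.1):
    m=(d<.13)&(abs(t-k)<.05)&(p[:,2]<.5);print(round(k,2),m.sum(),p[m,2].max().round(3) if m.any() else None)
to([.58,-.04,.26],20)
E
```

```text
0.15 1092 0.347
0.25 1088 0.036
0.35 2768 0.129
0.45 5194 0.129
0.55 5813 0.088
0.65 7104 0.109
0.75 7340 0.082
0.85 6616 0.067
0.95 17140 0.074
t 0.1 pos [ 0.1739 -0.5213  0.2179] yaw -71.56 tilt 0.09 F [ 0.4 -0.3  0.1] w 0.0933
shift cm [ 53.75 -32.82  -4.14] spin 88.44
```

Request:
drive_tool([
  {"translation": [4.48,-2.73,-0.6],"spin": 0,"claw": -1},
  {"translation": [4.48,-2.73,-0.6],"spin": 0,"claw": -1},
  {"translation": [4.48,-2.73,-0.6],"spin": 0,"claw": -1},
  {"translation": [4.48,-2.73,-0.6],"spin": 0,"claw": -1},
  {"translation": [4.48,-2.73,-0.6],"spin": 0,"claw": -1},
  {"translation": [4.48,-2.73,-0.6],"spin": 0,"claw": -1},
  {"translation": [4.48,-2.73,-0.6],"spin": 0,"claw": -1},
  {"translation": [4.48,-2.73,0],"spin": 0,"claw": -1},
])

```text
t: 1.1
position: [0.4459, -0.1999, 0.261]
eef_rot: [3.101, 0.503, 0.001]
contact_force: [0.4, -0.1, 0.0]
gripper_width: 0.0927
finger_force: 0.0
```

Request:
drive_tool([
  {"translation": [4.48,-2.73,0],"spin": 0,"claw": -1},
  {"translation": [4.48,-2.73,0],"spin": 0,"claw": -1},
  {"translation": [4.48,-2.73,0],"spin": 0,"claw": -1},
  {"translation": [4.48,-2.73,0],"spin": 0,"claw": -1},
  {"translation": [0,0,0],"spin": -10.2,"claw": -1},
  {"translation": [0,0,0],"spin": -10.2,"claw": -1},
  {"translation": [0,0,0],"spin": -10.2,"claw": -1},
  {"translation": [0,0,0],"spin": -10.2,"claw": -1},
])

```text
t: 2.1
position: [0.5801, -0.0408, 0.26]
eef_rot: [-2.726, -1.561, 0.001]
contact_force: [-0.2, -0.2, 0.8]
gripper_width: 0.093
finger_force: 0.0
```

Request:
drive_tool([
  {"translation": [0,0,0],"spin": -10.2,"claw": -1},
  {"translation": [0,0,0],"spin": -10.2,"claw": -1},
  {"translation": [0,0,0],"spin": -10.2,"claw": -1},
  {"translation": [0,0,0],"spin": -10.2,"claw": -1},
  {"translation": [0,0,0],"spin": -10.2,"claw": -1},
  {"translation": [0,0,0],"spin": 0,"claw": -1},
])

```text
t: 2.85
position: [0.5801, -0.0409, 0.2601]
eef_rot: [-1.798, -2.575, 0.001]
contact_force: [-0.0, 0.3, 0.1]
gripper_width: 0.0926
finger_force: 0.0
```

Run:
```python
from h import *
to([.633,-.0395,.15],20)
c=imaging.read_camera("wrist"); np.savez("w1.npz",**c); cv2.imwrite("pics/w1.png",c["image"][...,::-1]); print(c["mtx"],c["tool_from_camera"],(c["z_map"]>0).mean())
```

```text
t 2.85 pos [ 0.5801 -0.0409  0.2601] yaw 20.15 tilt 0.06 F [-0.   0.3  0.1] w 0.0926
shift cm [-1.7   5.02 11.01] spin 0.15
[[325.1922621    0.         277.38798987]
 [  0.         325.1922621  209.29963105]
 [  0.           0.           1.        ]] [[-2.24319708e-04 -9.59049682e-01 -2.83237809e-01  7.80305839e-02]
 [ 9.99999938e-01 -1.38404198e-04 -3.23343811e-04  2.34206253e-04]
 [ 2.70901478e-04 -2.83237864e-01  9.59049654e-01 -1.67054782e-01]
 [ 0.00000000e+00  0.00000000e+00  0.00000000e+00  1.00000000e+00]] 0.9960884353741497
```

View pics/w1.png

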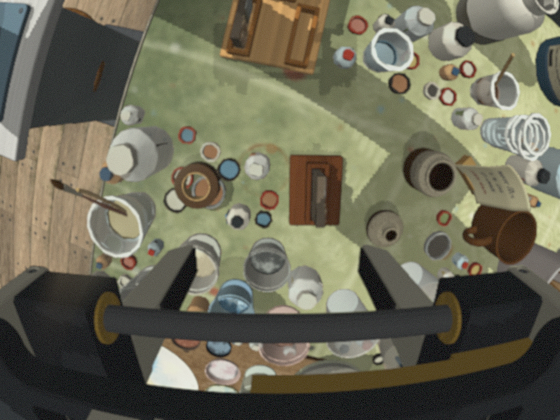

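The wrist view shows the stand at (316,190) with its tile dead ahead. The empty groove of the carrier is at the top of the image, around (305,35). I'll measure the tile from this depth map.

```bash
cat >> h.py <<'E'
def wcloud(c,o):
    z=c["z_map"].astype(float);K=c["mtx"];v,u=np.mgrid[:z.shape[0],:z.shape[1]]
    a=(u-K[0,2])/K[0,0];b=(v-K[1,2])/K[1,1];th=np.hypot(a,b)+1e-9;k=np.tan(np.minimum(th,1.4))/th
    p=np.stack([a*k*z,b*k*z,z],-1)@c["tool_from_camera"][:3,:3].T+c["tool_from_camera"][:3,3]
    return p@R.from_rotvec(o["eef_rot"]).as_matrix().T+o["position"]
def rect(P,c,r,lo,hi):
    P=P.reshape(-1,3);m=(np.hypot(*(P[:,:2]-c).T)<r)&(P[:,2]>lo)&(P[:,2]<hi);p=P[m]
    (x,y),(w,h),a=cv2.minAreaRect((p[:,:2]*1000).astype(np.float32))
    return m.sum(),[round(float(k),1) for k in(x,y,w,h,a)],np.median(p,0).round(4)
E
python3 - <<'E'
from h import *
o=readout.get_obs();c=dict(np.load("w1.npz"));W=wcloud(c,o)
print("table",np.median(W[abs(W[...,2])<.015][:,2]))
for lo,hi in((.06,.08),(.066,.08),(.028,.036)): print(rect(W,[.633,-.0395],.05,lo,hi))
print("carrier rim",rect(W,[.546,.140],.045,.028,.036)); print("floor",rect(W,[.546,.140],.03,.008,.016))
E
```

```text
table 0.0008781994036313467
(np.int64(524), [634.4, -41.0, 12.9, 61.0, 20.2], array([ 0.6334, -0.0429,  0.0707]))
(np.int64(479), [634.0, -41.2, 11.6, 61.0, 20.1], array([ 0.6338, -0.0433,  0.0708]))
(np.int64(610), [633.4, -41.2, 28.0, 79.6, 19.3], array([ 0.6276, -0.0317,  0.0329]))
carrier rim (np.int64(769), [546.0, 138.8, 29.4, 80.9, 8.1], array([0.5455, 0.1373, 0.033 ]))
floor (np.int64(1141), [543.5, 139.4, 54.9, 59.4, 6.9], array([0.5449, 0.1391, 0.0132]))
```

Request:
drive_tool([
  {"translation": [-0.9,2.5,3],"spin": 0.15,"claw": -0.1},
  {"translation": [-0.91,2.57,3],"spin": 0,"claw": -0.1},
  {"translation": [0,0,3],"spin": 0,"claw": -0.1},
  {"translation": [0,0,3],"spin": 0,"claw": -0.1},
  {"translation": [0,0,0],"spin": 0,"claw": -0.1},
])

```text
t: 3.52
position: [0.6322, -0.04, 0.1378]
eef_rot: [-1.8, -2.568, 0.004]
contact_force: [0.2, 0.2, 0.3]
gripper_width: 0.0518
finger_force: 0.0
```

Run:
```python
from h import *
to([.634,-.041,.037],20)
o=readout.get_obs();c=imaging.read_camera("wrist");W=wcloud(c,o)
print(rect(W,[.634,-.041],.045,.06,.08))
```

```text
t 3.52 pos [ 0.6322 -0.04    0.1378] yaw 19.93 tilt 0.36 F [0.2 0.2 0.3] w 0.0518
shift cm [-0.19  0.19 10.07] spin -0.07
(np.int64(1077), [633.9, -40.9, 12.0, 60.6, 20.4], array([ 0.6331, -0.0415,  0.0708]))
```

Request:
drive_tool([
  {"translation": [0,0,2],"spin": 0,"claw": -0.1},
  {"translation": [0,0,2],"spin": 0,"claw": -0.1},
  {"translation": [0,0,2],"spin": 0,"claw": -0.1},
  {"translation": [0,0,2],"spin": 0,"claw": -0.1},
  {"translation": [0,0,1.5],"spin": 0,"claw": -0.1},
  {"translation": [0,0,0.8],"spin": 0,"claw": -0.1},
  {"translation": [0,0,0],"spin": 0,"claw": -0.1},
  {"translation": [0,0,0],"spin": 0,"claw": -0.1},
])

```text
t: 4.58
position: [0.6348, -0.0406, 0.0385]
eef_rot: [1.799, 2.574, 0.001]
contact_force: [-0.1, 0.8, -0.5]
gripper_width: 0.0512
finger_force: 0.0
```

Run:
```python
from h import *
to([.634,-.041,.037],20.2)
```

```text
t 4.58 pos [ 0.6348 -0.0406  0.0385] yaw 20.08 tilt 0.08 F [-0.1  0.8 -0.5] w 0.0512
shift cm [-0.01 -0.09  0.15] spin -0.12
```

Request:
drive_tool([
  {"translation": [0,-0.08,0],"spin": 0,"claw": 0.5},
  {"translation": [0,0,0],"spin": 0,"claw": 1},
  {"translation": [0,0,0],"spin": 0,"claw": 1},
  {"translation": [0,0,0],"spin": 0,"claw": 1},
  {"translation": [0,0,0],"spin": 0,"claw": 1},
  {"translation": [0,0,0],"spin": 0,"claw": 1},
], grip_force=18)

```text
t: 5.32
position: [0.6334, -0.0408, 0.0377]
eef_rot: [-1.8, -2.575, 0.0]
contact_force: [0.9, -0.5, 0.9]
gripper_width: 0.0117
finger_force: 17.9
```

Request:
drive_tool([
  {"translation": [0,0,-0.8],"spin": 0,"claw": 1},
  {"translation": [0,0,-1],"spin": 0,"claw": 1},
  {"translation": [0,0,-1.5],"spin": 0,"claw": 1},
  {"translation": [0,0,-2],"spin": 0,"claw": 1},
  {"translation": [0,0,-3],"spin": 0,"claw": 1},
  {"translation": [0,0,-3],"spin": 0,"claw": 1},
  {"translation": [0,0,-1],"spin": 0,"claw": 1},
  {"translation": [0,0,0],"spin": 0,"claw": 1},
])

```text
t: 6.32
position: [0.6338, -0.0408, 0.1615]
eef_rot: [1.799, 2.574, 0.001]
contact_force: [-0.8, -0.1, -0.9]
gripper_width: 0.0118
finger_force: 17.9
```

Run:
```python
from h import *
to([.546,.139,.16],8.1)
o=readout.get_obs();c=imaging.read_camera("wrist");W=wcloud(c,o)
np.savez("w2.npz",**c);cv2.imwrite("pics/w2.png",c["image"][...,::-1])
print(o["finger_force"])
```

```text
t 6.33 pos [ 0.6338 -0.0408  0.1615] yaw 20.09 tilt 0.1 F [-0.8 -0.1 -0.9] w 0.0118
shift cm [19.9  -2.07  0.13] spin 11.99
17.888158533460228
```

View pics/w2.png

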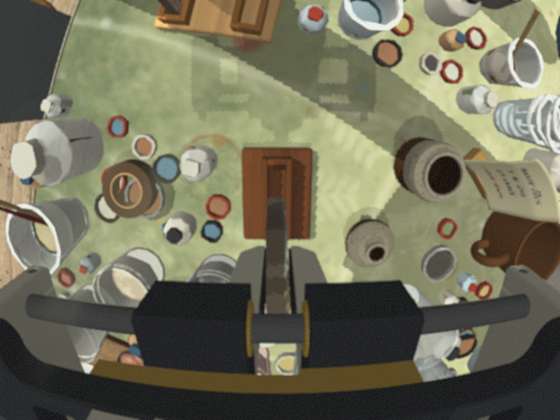

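The tile is lifted and held upright between the fingers at (277,230), and the stand groove is now empty. Next I move above the slot.

Request:
drive_tool([
  {"translation": [3,-0.31,0],"spin": 0,"claw": 1},
  {"translation": [4,-0.42,0],"spin": 0,"claw": 1},
  {"translation": [4,-0.42,0],"spin": 0,"claw": 1},
  {"translation": [4,-0.42,0],"spin": 0,"claw": 1},
  {"translation": [3,-0.31,0],"spin": 0,"claw": 1},
  {"translation": [1.9,-0.19,0],"spin": 6,"claw": 1},
  {"translation": [0,0,0],"spin": 6,"claw": 1},
  {"translation": [0,0,0],"spin": 0,"claw": 1},
])

```text
t: 7.38
position: [0.5446, 0.1393, 0.1592]
eef_rot: [-2.056, -2.373, 0.003]
contact_force: [0.7, -0.2, -1.2]
gripper_width: 0.012
finger_force: 17.9
```

Run:
```python
from h import *
o=readout.get_obs();c=imaging.read_camera("wrist");W=wcloud(c,o)
np.savez("w3.npz",**c);cv2.imwrite("pics/w3.png",c["image"][...,::-1])
to([.546,.139,.16],8.1)
for z in((.028,.037),):print("rim",rect(W,[.546,.139],.045,*z))
print("tile3 rim",rect(W,[.4745,.129],.045,.028,.037)); 
M=R.from_rotvec(o["eef_rot"]).as_matrix();L=(W-o["position"])@M
m=(abs(L[...,0])<.05)&(abs(L[...,1])<.02)&(L[...,2]<.035)&(L[...,2]>-.04);p=L[m]
print("tile in tool:",len(p),np.percentile(p,[1,50,99],axis=0).round(4))
T=imaging.read_camera("top");np.savez("top3.npz",**T);cv2.imwrite("pics/top3.png",cv2.resize(T["image"][200:330,150:310,::-1],None,fx=4,fy=4))
P=cloud(T)
for n,ce in(("rim T",[.546,.139]),): print(n,rect(P,ce,.045,.028,.037))
print("tile T",rect(P,[.546,.139],.05,.13,.15))
```

```text
t 7.42 pos [0.545  0.139  0.1595] yaw 8.22 tilt 0.13 F [ 0.8 -0.3 -0.3] w 0.0116
shift cm [-0.02  0.1  -0.05] spin 0.12
rim (np.int64(1037), [545.5, 139.3, 28.7, 79.8, 8.1], array([0.5492, 0.1519, 0.0328]))
tile3 rim (np.int64(969), [474.7, 129.6, 28.6, 79.4, 8.7], array([0.4826, 0.1409, 0.0327]))
tile in tool: 4426 [[-0.013  -0.0191 -0.0393]
 [ 0.0084  0.0002 -0.0321]
 [ 0.0298  0.0193  0.018 ]]
rim T (np.int64(0), [0.0, 0.0, 0.0, 0.0, 0.0], array([nan, nan, nan]))
tile T (np.int64(0), [0.0, 0.0, 0.0, 0.0, 0.0], array([nan, nan, nan]))
  return _methods._mean(a, axis=axis, dtype=dtype,
  ret = um.true_divide(
```

View pics/w3.png

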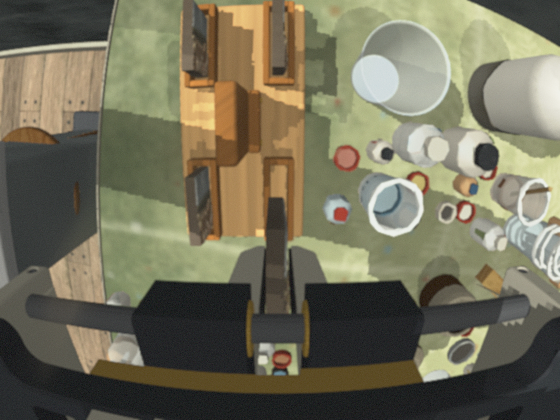

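The tile at (277,230) lines up with the empty groove at (279,180), between the neighbouring tiles and the handle. I'll check the tile's lateral offset in the tool frame and then lower it.

Run:
```python
from h import *
o=readout.get_obs();c=dict(np.load("w3.npz"));W=wcloud(c,o)
M=R.from_rotvec(o["eef_rot"]).as_matrix();L=(W-o["position"])@M
for a,b in((-.034,-.03),(-.03,-.015),(-.015,0),(0,.012),(.012,.028)):
    m=(L[...,0]>.014)&(L[...,0]<.04)&(abs(L[...,1])<.012)&(L[...,2]>a)&(L[...,2]<b);p=L[m]
    print(a,len(p),np.percentile(p,[2,98],axis=0)[:,:2].round(4).tolist() if len(p) else "", p[:,2].max().round(4) if len(p) else "")
s=np.array([.5455,.1393,.0328]);print("slot in tool cm",((s-o["position"])@M*100).round(2))
# inner groove walls: floor points visible
q=L[(W[...,2]<.02)&(abs(L[...,1])<.012)&(L[...,0]>.0)&(L[...,0]<.038)];print("floor",len(q),np.percentile(q,[2,98],axis=0).round(4).tolist())
r=L[(W[...,2]>.0295)&(W[...,2]<.036)&(abs(L[...,1])<.02)&(L[...,0]>.01)&(L[...,0]<.033)][:,1]
print("rim y",[np.percentile(k,[2,50,98]).round(4) for k in(r[r<0],r[r>0])])
```

```text
-0.034 648 [[0.0142, -0.0047], [0.0298, 0.0046]] -0.0301
-0.03 196 [[0.0286, -0.0048], [0.0299, 0.0045]] -0.015
-0.015 163 [[0.0284, -0.005], [0.0297, 0.0044]] -0.0
0 107 [[0.0287, -0.0048], [0.03, 0.0041]] 0.0118
0.012 85 [[0.0286, -0.0052], [0.03, 0.0042]] 0.0246
slot in tool cm [ 0.04  0.06 12.69]
floor 539 [[0.0005, -0.007, 0.1428], [0.0304, 0.0095, 0.1475]]
rim y [array([-0.013 , -0.0101, -0.0073]), array([0.01  , 0.0127, 0.0155])]
```

Request:
drive_tool([
  {"translation": [0.04,0.11,1],"spin": 0,"claw": 1},
  {"translation": [0,0,2],"spin": 0,"claw": 1},
  {"translation": [0,0,2],"spin": 0,"claw": 1},
  {"translation": [0,0,2],"spin": 0,"claw": 1},
  {"translation": [0,0,1.5],"spin": 0,"claw": 1},
  {"translation": [0,0,0.6],"spin": 0,"claw": 1},
  {"translation": [0,0,0],"spin": 0,"claw": 1},
  {"translation": [0,0,0],"spin": 0,"claw": 1},
])

```text
t: 8.48
position: [0.5473, 0.1396, 0.0703]
eef_rot: [2.059, 2.372, 0.001]
contact_force: [-0.1, -0.2, -0.7]
gripper_width: 0.0119
finger_force: 17.9
```

Run:
```python
from h import *
o=readout.get_obs();c=imaging.read_camera("wrist");W=wcloud(c,o);to([.5455,.1393,.0377],8.1)
cv2.imwrite("pics/w4.png",cv2.resize(c["image"][150:310,190:370,::-1],None,fx=3.5,fy=3.5))
M=R.from_rotvec(o["eef_rot"]).as_matrix();L=(W-o["position"])@M
m=(L[...,0]>.02)&(abs(L[...,1])<.012)&(L[...,2]<.02)&(L[...,2]>-.03)&(L[...,0]<.04);print("tile y",np.percentile(L[m],[2,98],axis=0)[:,1].round(4))
Z=W[...,2]
for a,b in((.033,.038),(.03,.036)):
  for x0,x1 in((.0,.02),(.02,.033),(.034,.041)):
    r=L[(Z>a-.003)&(Z<b)&(abs(L[...,1])<.02)&(L[...,0]>x0)&(L[...,0]<x1)][:,1]
    print(a,x0,len(r),[np.percentile(k,[2,98]).round(4) for k in(r[r<0],r[r>0]) if len(k)])
e=L[(Z>.03)&(Z<.036)&(abs(L[...,1])<.012)&(L[...,0]>.03)&(L[...,0]<.05)];print("endwall x",np.percentile(e[:,0],[2,98]) if len(e) else 0)
```

```text
t 8.53 pos [0.5473 0.1396 0.0704] yaw 8.1 tilt 0.09 F [-0.   0.5 -0.4] w 0.0119
shift cm [-0.01 -0.19  3.27] spin -0.0
tile y [-0.0049  0.0044]
0.033 0.0 513 [array([-0.016 , -0.0104]), array([0.0067, 0.0122])]
0.033 0.02 354 [array([-0.0156, -0.0103]), array([0.0066, 0.0119])]
0.033 0.034 401 [array([-0.0159, -0.0005]), array([0.0001, 0.0124])]
0.03 0.0 528 [array([-0.016 , -0.0101]), array([0.0067, 0.0122])]
0.03 0.02 354 [array([-0.0156, -0.0103]), array([0.0066, 0.0119])]
0.03 0.034 430 [array([-0.0159, -0.0005]), array([0.0001, 0.0124])]
endwall x [0.03055837 0.03943424]
```

View pics/w4.png

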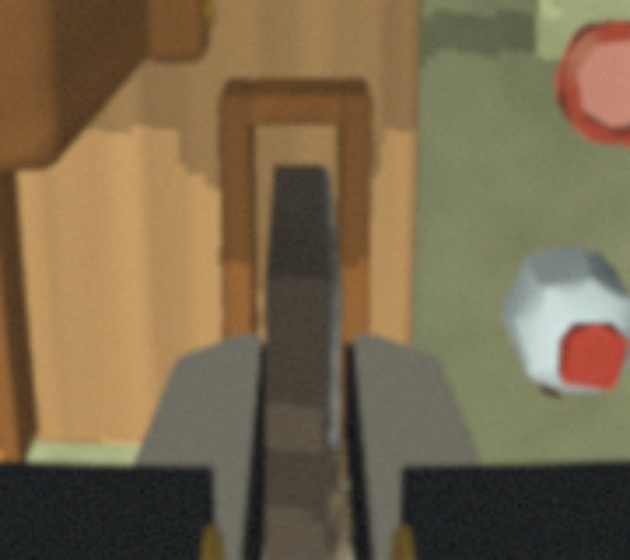

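The crop shows the groove's inner walls at x = 253 and 340, and the tile's lower front edge at 275–330, so it is slightly right of centre. I'll correct by -1.6 mm in y and remeasure.

Request:
drive_tool([
  {"translation": [0,-0.16,0.3],"spin": 0,"claw": 1},
  {"translation": [0,0,0.2],"spin": 0,"claw": 1},
  {"translation": [0,0,0],"spin": 0,"claw": 1},
  {"translation": [0,0,0],"spin": 0,"claw": 1},
])

```text
t: 9.02
position: [0.5451, 0.1394, 0.0647]
eef_rot: [-2.059, -2.373, -0.0]
contact_force: [0.0, 0.3, -0.4]
gripper_width: 0.0116
finger_force: 17.9
```

```bash
cat > m.py <<'E'
from h import *
o=readout.get_obs();c=imaging.read_camera("wrist");W=wcloud(c,o);to([.5455,.1393,.0377],8.1)
M=R.from_rotvec(o["eef_rot"]).as_matrix();L=(W-o["position"])@M
m=(L[...,0]>.02)&(abs(L[...,1])<.012)&(L[...,2]<.02)&(L[...,2]>-.03)&(L[...,0]<.033);print("tile y",np.percentile(L[m],[2,98],axis=0)[:,1].round(4),"tool z top",np.percentile(L[m],2,axis=0)[2].round(4))
Z=W[...,2]
for x0,x1 in((.0,.02),(.02,.033)):
    r=L[(Z>.03)&(Z<.036)&(abs(L[...,1])<.02)&(L[...,0]>x0)&(L[...,0]<x1)][:,1]
    print(x0,len(r),[np.percentile(k,[2,98]).round(4) for k in(r[r<0],r[r>0]) if len(k)])
E
python3 m.py
```

```text
t 9.07 pos [0.5452 0.1394 0.0647] yaw 8.09 tilt 0.01 F [ 0.6  0.5 -1. ] w 0.0114
shift cm [-0.01  0.03  2.7 ] spin -0.01
tile y [-0.0049  0.0044] tool z top -0.0295
0.0 535 [array([-0.0137, -0.0082]), array([0.0087, 0.0146])]
0.02 370 [array([-0.0138, -0.0081]), array([0.0089, 0.0142])]
```

Request:
drive_tool([
  {"translation": [0,0.05,0.3],"spin": 0,"claw": 1},
  {"translation": [0,0,0.3],"spin": 0,"claw": 1},
  {"translation": [0,0,0.3],"spin": 0,"claw": 1},
  {"translation": [0,0,0.2],"spin": 0,"claw": 1},
  {"translation": [0,0,0],"spin": 0,"claw": 1},
])

```text
t: 9.7
position: [0.5454, 0.1394, 0.0534]
eef_rot: [-2.059, -2.372, 0.001]
contact_force: [0.0, 0.7, -1.4]
gripper_width: 0.0121
finger_force: 17.9
```

```bash
python3 m.py
```

```text
t 9.75 pos [0.5456 0.1394 0.0536] yaw 8.08 tilt 0.01 F [-0.3  1.2 -1. ] w 0.0114
shift cm [-0.01 -0.01  1.59] spin -0.02
tile y [-0.0106  0.0108] tool z top -0.029
0.0 594 [array([-0.0141, -0.0084]), array([0.0087, 0.0143])]
0.02 452 [array([-0.0137, -0.0016]), array([0.001, 0.014])]
```

No contact, and the tile is 4 mm into the groove. I lower it the rest of the way.

Request:
drive_tool([
  {"translation": [0,0,0.3],"spin": 0,"claw": 1},
  {"translation": [0,0,0.3],"spin": 0,"claw": 1},
  {"translation": [0,0,0.3],"spin": 0,"claw": 1},
  {"translation": [0,0,0.3],"spin": 0,"claw": 1},
  {"translation": [0,0,0.2],"spin": 0,"claw": 1},
  {"translation": [0,0,0.1],"spin": 0,"claw": 1},
  {"translation": [0,0,0],"spin": 0,"claw": 1},
  {"translation": [0,0,0],"spin": 0,"claw": 1},
])

```text
t: 10.75
position: [0.5457, 0.1395, 0.0388]
eef_rot: [2.059, 2.372, 0.0]
contact_force: [-0.1, -0.1, -0.7]
gripper_width: 0.0118
finger_force: 17.9
```

Request:
drive_tool([
  {"translation": [0,0,0.1],"spin": 0,"claw": 1},
  {"translation": [0,0,0],"spin": 0,"claw": 1},
  {"translation": [0,0,0],"spin": 0,"claw": 1},
])

```text
t: 11.12
position: [0.5457, 0.1395, 0.0378]
eef_rot: [2.059, 2.372, 0.0]
contact_force: [1.0, 1.7, -1.1]
gripper_width: 0.0119
finger_force: 17.9
```

Request:
drive_tool([
  {"translation": [0,0,0],"spin": 0,"claw": 0.5},
  {"translation": [0,0,0],"spin": 0,"claw": 0.3},
  {"translation": [0,0,0],"spin": 0,"claw": 0.3},
  {"translation": [0,0,0],"spin": 0,"claw": 0.3},
  {"translation": [0,0,0],"spin": 0,"claw": 0.3},
])

```text
t: 11.75
position: [0.5456, 0.1394, 0.0377]
eef_rot: [2.059, 2.373, 0.0]
contact_force: [-0.1, 0.0, -0.1]
gripper_width: 0.0326
finger_force: 0.0
```

Request:
drive_tool([
  {"translation": [0,0,-1.5],"spin": 0,"claw": 0.3},
  {"translation": [0,0,-2.5],"spin": 0,"claw": 0.3},
  {"translation": [0,0,-3],"spin": 0,"claw": 0.3},
  {"translation": [0,0,-3],"spin": 0,"claw": 0.3},
  {"translation": [0,0,-3],"spin": 0,"claw": 0.3},
  {"translation": [0,0,-1],"spin": 0,"claw": 0.3},
  {"translation": [0,0,0],"spin": 0,"claw": 0},
  {"translation": [0,0,0],"spin": 0,"claw": 0},
])

```text
t: 12.75
position: [0.5448, 0.1394, 0.1765]
eef_rot: [-2.058, -2.371, 0.002]
contact_force: [-0.3, -0.7, 0.2]
gripper_width: 0.0454
finger_force: 0.0
```

Run:
```python
from h import *
o=readout.get_obs();c=imaging.read_camera("wrist");W=wcloud(c,o);to([.4998,.2075,.178],8.1)
cv2.imwrite("pics/w5.png",c["image"][...,::-1])
print("handle",rect(W,[.4998,.2075],.05,.095,.115));print("tile",rect(W,[.5455,.1393],.04,.064,.08),"rim",rect(W,[.5455,.1393],.045,.028,.037))
```

```text
t 12.8 pos [0.5447 0.1394 0.1763] yaw 8.08 tilt 0.15 F [-0.1  0.2  0.1] w 0.046
shift cm [ 7.38 -3.49 -0.16] spin -0.02
handle (np.int64(1773), [499.6, 207.0, 16.7, 59.5, 8.1], array([0.5003, 0.2075, 0.1058]))
tile (np.int64(844), [547.0, 138.7, 11.9, 61.9, 8.0], array([0.5461, 0.1378, 0.0709])) rim (np.int64(1107), [545.7, 139.1, 28.5, 80.1, 7.9], array([0.5418, 0.1455, 0.0328]))
```

View pics/w5.png

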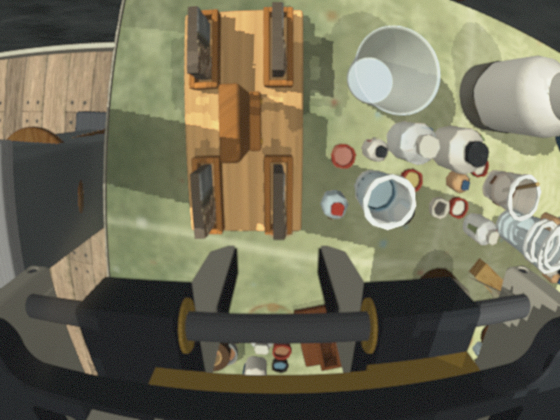

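The tile is seated, with its top at 71 mm and level with the others (image (279,195)). Now I go above the handle at (235,120).

Request:
drive_tool([
  {"translation": [1.5,-0.7,0],"spin": 0,"claw": 0},
  {"translation": [2.5,-1.2,0],"spin": 0,"claw": 0},
  {"translation": [2.4,-1.1,0],"spin": 0,"claw": 0},
  {"translation": [1.0,-0.5,0],"spin": 0,"claw": 0},
  {"translation": [0,0,1.5],"spin": 0,"claw": 0},
  {"translation": [0,0,1.5],"spin": 0,"claw": 0},
  {"translation": [0,0,0],"spin": 0,"claw": 0},
  {"translation": [0,0,0],"spin": 0,"claw": 0},
])

```text
t: 13.8
position: [0.5008, 0.2072, 0.1474]
eef_rot: [-2.06, -2.371, 0.001]
contact_force: [-0.1, -0.1, -0.2]
gripper_width: 0.0466
finger_force: 0.0
```

Run:
```python
from h import *
o=readout.get_obs();c=imaging.read_camera("wrist");W=wcloud(c,o);to([.4998,.2073,.072],8.1)
print("handle",rect(W,[.4998,.2075],.05,.1,.115))
M=R.from_rotvec(o["eef_rot"]).as_matrix();L=(W-o["position"])@M
p=L[(W[...,2]>.1)&(W[...,2]<.112)&(abs(L[...,0])<.05)&(abs(L[...,1])<.03)];print(np.percentile(p,[1,99],axis=0).round(4))
```

```text
t 13.85 pos [0.501  0.2074 0.1477] yaw 8.04 tilt 0.01 F [ 0.6 -0.7 -0.3] w 0.0465
shift cm [ 0.01 -0.13  7.57] spin -0.06
handle (np.int64(1866), [499.4, 207.6, 15.9, 58.9, 8.0], array([0.4991, 0.2098, 0.1058]))
[[-0.028  -0.0092  0.04  ]
 [ 0.0298  0.0064  0.045 ]]
```

Request:
drive_tool([
  {"translation": [0.05,-0.14,1.5],"spin": 0,"claw": 0},
  {"translation": [0,0,2],"spin": 0,"claw": 0},
  {"translation": [0,0,2],"spin": 0,"claw": 0},
  {"translation": [0,0,1.4],"spin": 0,"claw": 0},
  {"translation": [0,0,0.6],"spin": 0,"claw": 0},
  {"translation": [0,0,0],"spin": 0,"claw": 0},
  {"translation": [0,0,0],"spin": 0,"claw": 0},
])

```text
t: 14.72
position: [0.4996, 0.2082, 0.0733]
eef_rot: [2.059, 2.372, 0.002]
contact_force: [1.0, -0.8, 0.9]
gripper_width: 0.0466
finger_force: 0.0
```

Request:
drive_tool([
  {"translation": [0,0,0],"spin": 0,"claw": 0.4},
  {"translation": [0,0,0],"spin": 0,"claw": 0.5},
  {"translation": [0,0,0],"spin": 0,"claw": 0.6},
  {"translation": [0,0,0],"spin": 0,"claw": 0.7},
  {"translation": [0,0,0],"spin": 0,"claw": 1},
  {"translation": [0,0,0],"spin": 0,"claw": 1},
  {"translation": [0,0,0],"spin": 0,"claw": 1},
  {"translation": [0,0,0],"spin": 0,"claw": 1},
], grip_force=45)

```text
t: 15.72
position: [0.499, 0.2081, 0.0727]
eef_rot: [-2.059, -2.373, 0.0]
contact_force: [-1.0, 0.1, 3.0]
gripper_width: 0.0158
finger_force: 45.0
```

Gripped. Now a gentle lift.

Request:
drive_tool([
  {"translation": [0,0,-0.2],"spin": 0,"claw": 1},
  {"translation": [0,0,-0.4],"spin": 0,"claw": 1},
  {"translation": [0,0,-0.6],"spin": 0,"claw": 1},
  {"translation": [0,0,-0.6],"spin": 0,"claw": 1},
  {"translation": [0,0,-0.6],"spin": 0,"claw": 1},
  {"translation": [0,0,-0.4],"spin": 0,"claw": 1},
  {"translation": [0,0,-0.2],"spin": 0,"claw": 1},
  {"translation": [0,0,0],"spin": 0,"claw": 1},
])

```text
t: 16.73
position: [0.4991, 0.2081, 0.1028]
eef_rot: [2.059, 2.372, 0.0]
contact_force: [0.3, 0.4, -6.0]
gripper_width: 0.0159
finger_force: 45.0
```

Request:
drive_tool([
  {"translation": [0,0,-0.4],"spin": 0,"claw": 1},
  {"translation": [0,0,-0.8],"spin": 0,"claw": 1},
  {"translation": [0,0,-0.9],"spin": 0,"claw": 1},
  {"translation": [0,0,-0.9],"spin": 0,"claw": 1},
  {"translation": [0,0,-0.9],"spin": 0,"claw": 1},
  {"translation": [0,0,-0.8],"spin": 0,"claw": 1},
  {"translation": [0,0,-0.4],"spin": 0,"claw": 1},
  {"translation": [0,0,0],"spin": 0,"claw": 1},
])

```text
t: 17.73
position: [0.4992, 0.2081, 0.154]
eef_rot: [2.059, 2.372, 0.001]
contact_force: [0.4, 0.3, -7.0]
gripper_width: 0.0157
finger_force: 45.0
```

Request:
drive_tool([
  {"translation": [0,0,-0.4],"spin": 0,"claw": 1},
  {"translation": [0,0,-0.8],"spin": 0,"claw": 1},
  {"translation": [0,0,-0.9],"spin": 0,"claw": 1},
  {"translation": [0,0,-0.9],"spin": 0,"claw": 1},
  {"translation": [0,0,-0.6],"spin": 0,"claw": 1},
  {"translation": [0,0,-0.3],"spin": 0,"claw": 1},
  {"translation": [0,0,0],"spin": 0,"claw": 1},
  {"translation": [0,0,0],"spin": 0,"claw": 1},
])

```text
t: 18.73
position: [0.4988, 0.208, 0.1923]
eef_rot: [-2.059, -2.372, 0.001]
contact_force: [0.2, -0.6, -7.1]
gripper_width: 0.0161
finger_force: 45.0
```

Request:
drive_tool([
  {"translation": [0,0,0],"spin": 0,"claw": 1},
  {"translation": [0,0,0],"spin": 0,"claw": 1},
  {"translation": [0,0,0],"spin": 0,"claw": 1},
  {"translation": [0,0,0],"spin": 0,"claw": 1},
])

```text
t: 19.23
position: [0.4991, 0.2081, 0.1926]
eef_rot: [-2.059, -2.373, 0.0]
contact_force: [0.0, -0.3, -6.1]
gripper_width: 0.0158
finger_force: 45.0
```

Run:
```python
from h import *
o=readout.get_obs();to([.5,.2073,.19],8.1);print(o["wrist_torque"])
for n in("top","scene"):
    c=imaging.read_camera(n);P=cloud(c).reshape(-1,3)
    P=P[(np.hypot(P[:,0]-.5,P[:,1]-.207)<.14)]
    a=np.radians(98.1);ex=np.array([np.cos(a),np.sin(a)]);ey=np.array([-ex[1],ex[0]])
    d=P[:,:2]-[.5,.207];u=np.c_[d@ex,d@ey]
    m=(abs(u[:,0])<.11)&(abs(u[:,1])<.055)&(P[:,2]>.118)&(P[:,2]<.140)
    q=P[m]; A=np.c_[u[m],np.ones(m.sum())];k=np.ones(len(q),bool)
    for _ in range(8):
        s=np.linalg.lstsq(A[k],q[k,2],rcond=None)[0];k=abs(A@s-q[:,2])<.003
    print(n,k.sum(),"base top z",s[2].round(4),"slopes",s[:2].round(4))
    for x,y in((74,36),(74,-36),(-74,36),(-74,-36)):
        r=P[(abs(u[:,0]-x/1e3)<.035)&(abs(u[:,1]-y/1e3)<.014)];t=r[r[:,2]<.22];print(x,y,np.percentile(t[:,2],97).round(4) if len(t) else None)
    cv2.imwrite(f"pics/{n}_end.png",c["image"][...,::-1])
```

```text
t 19.23 pos [0.4991 0.2081 0.1926] yaw 8.09 tilt 0.0 F [ 0.  -0.3 -6.1] w 0.0158
shift cm [-0.09  0.08  0.26] spin -0.01
[-0.04415191 -0.06908987 -0.01680678]
top 1603 base top z 0.132 slopes [0.0019 0.0022]
74 36 0.1918
74 -36 None
-74 36 0.1918
-74 -36 0.1915
scene 814 base top z 0.1325 slopes [-0.001  0.003]
74 36 0.1883
74 -36 0.191
-74 36 0.1911
-74 -36 0.1911
```

View pics/scene_end.png

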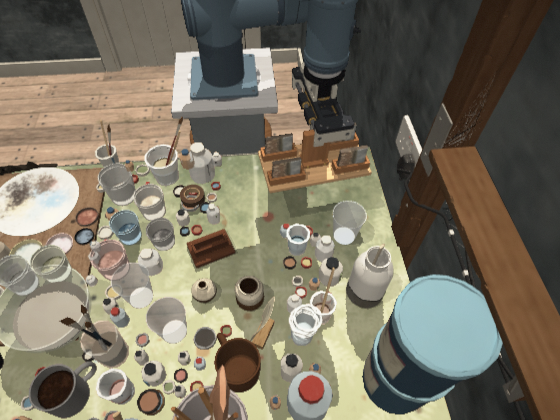

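The scene view shows the carrier hanging level at around (318,165), with its tiles in place. Its underside is about 120 mm above the table, and the cup (349,222), jar (249,291), pot (203,289) and tape (192,195) haven't moved.

```bash
python3 -c "
from workcell import job;print(job.close_job())"
```

```text
the job is handed in; nothing more can be done
None
```

The last tile is seated in the empty groove, and the loaded carrier is held level and steady with its underside about 12 cm above the table; I've handed the job in, but it returned no verdict.

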